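# Hang the autoclave tools on their parking pegs

### The job

Tidy up after the autoclave load: hang the blue tray lifter by its ring eye on the peg with the blue collar, and the yellow door spanner by its ring eye on the peg with the yellow collar. Leave both hanging straight down and still, and do not shift or knock over any of the other things.

Things in the scene. Friction and masses are not known exactly. Their poses are not given: they have to be found in the camera images.
- lifter: loose tray lifter lying in the tray, 186 mm long, 120 g: blue plastic handle 90 x 24 x 20 mm high (x -40 to +50 mm), at one end a steel wire ring eye (hole 26, outside 42, wire 8 mm), at the other a steel fork 42 mm wide ending at x +103 mm. Origin on the handle's underside; +x points from the eye to the fork, +z up as it lies
- lifter_eye (a point): centre of the lifter's ring eye: at x -62, y 0, z +10 mm in the lifter's frame; the hole's axis is the lifter's z
- spanner: loose door spanner lying on the worktop, 184 mm long, 160 g: yellow plastic grip 85 x 20 x 14 mm high (x -40 to +45 mm), at one end a steel wire ring eye (hole 26, outside 42, wire 8 mm), at the other a steel open jaw 34 mm wide ending at x +103 mm. Origin on the grip's underside; +x points from the eye to the jaw, +z up as it lies
- spanner_eye (a point): centre of the spanner's ring eye: at x -60, y 0, z +7 mm in the spanner's frame; the hole's axis is the spanner's z
- peg_blue: fixed steel peg with a blue collar. Origin at its root on the post's front face, 230 mm above the worktop; +z runs along the peg, out from the post and 45 degrees upward (towards the robot and up at stand yaw 0). 10 mm diameter, round end 65 mm from the root; the collar is a 14 mm diameter sleeve over the first 24 mm
- peg_yellow: fixed steel peg with a yellow collar. Origin at its root on the post's front face, 230 mm above the worktop; +z runs along the peg, out from the post and 45 degrees upward (towards the robot and up at stand yaw 0). 10 mm diameter, round end 65 mm from the root; the collar is a 14 mm diameter sleeve over the first 24 mm
- peg_green: fixed steel peg with a green collar. Origin at its root on the post's front face, 230 mm above the worktop; +z runs along the peg, out from the post and 45 degrees upward (towards the robot and up at stand yaw 0). 10 mm diameter, round end 65 mm from the root; the collar is a 14 mm diameter sleeve over the first 24 mm
- stand_blue: fixed stand of the blue peg: white post 20 mm square, topped at 250 mm height by a 32 mm square blue cap flush with its front face; steel foot 90 mm wide, 12 mm high, from 30 mm before to 70 mm behind the post. Origin under the post; its peg points along -x and up
- stand_yellow: fixed stand of the yellow peg: white post 20 mm square, topped at 250 mm height by a 32 mm square yellow cap flush with its front face; steel foot 90 mm wide, 12 mm high, from 30 mm before to 70 mm behind the post. Origin under the post; its peg points along -x and up
- stand_green: fixed stand of the green peg: white post 20 mm square, topped at 250 mm height by a 32 mm square green cap flush with its front face; steel foot 90 mm wide, 12 mm high, from 30 mm before to 70 mm behind the post. Origin under the post; its peg points along -x and up
- tray: fixed steel instrument tray, 210 x 290 mm (x, y), walls 16 mm high and 3 mm thick, floor 3 mm above the worktop; origin under its centre. The lifter lies in it roughly along its y
- jar: bystander, loose, to be left where it is: amber glass jar with white lid, 58 mm diameter, 62 mm high, standing beside the spanner; origin at the centre of its underside
- pouch_box: bystander, loose, to be left where it is: white box with a blue top label, 90 x 55 x 35 mm high, long side along its x, lying beside the spanner; origin at the centre of its underside
- cup: bystander, loose, to be left where it is: small steel cup, 42 mm rim diameter, 45 mm high, standing in a corner of the tray; origin at the centre of its underside
- flask: bystander, loose, to be left where it is: white bottle with red cap, 54 mm diameter, 150 mm high, standing in the middle of the worktop nearer the robot; origin at the centre of its underside
- oil_can: bystander, loose, to be left where it is: can with a green label, 56 mm diameter, 190 mm high, standing between two of the stands; origin at the centre of its underside
- bottle: bystander, loose, to be left where it is: clear bottle with a blue cap, 60 mm diameter, 200 mm high, standing between two of the stands; origin at the centre of its underside
There are look-alikes about, which are no part of the job. What is shaped like the lifter but orange is not meant.

How it is judged (in metres and radians):
At the end, for the whole second after the job is handed in: Lifter on the blue peg, spanner on the yellow: each eye centre within 20 mm (upright plane) and 15 mm (sideways) of the peg axis, 0 to 62 mm along it from the root; each tool hangs within 0.5 rad of straight down, slower than 50 mm/s (x of lifter_eye in the frame of peg_blue between -0.02 and 0.02 m and y of lifter_eye in the frame of peg_blue between -0.015 and 0.015 m and z of lifter_eye in the frame of peg_blue between 0 and 0.062 m and angle between each of lifter, spanner's own x axis and vertical above 2.64 rad and linear speed of each of lifter, spanner below 0.05 m/s and x of spanner_eye in the frame of peg_yellow between -0.02 and 0.02 m and y of spanner_eye in the frame of peg_yellow between -0.015 and 0.015 m and z of spanner_eye in the frame of peg_yellow between 0 and 0.062 m); the robot touches nothing.
It fails at once if a bystander (jar, pouch box, cup, flask, oil can, bottle) is shifted by more than 25 mm (distance of any of jar, pouch_box, cup, flask, oil_can, bottle from where it was at the start of the episode above 0.025 m).
It fails at once if a bystander is tipped by more than 0.5 rad (angle between any of jar, pouch_box, cup, flask, oil_can, bottle's own z axis and vertical above 0.5 rad).
It also fails if it takes over 69 s, if anything falls off the work surface, if the arm or the gripper's body presses on something with over 40 N, if the wrist force passes 120 N, or if a joint passes its speed limit or range.

### The arm

A 6-joint arm with a two-finger parallel gripper is mounted at the origin on the work surface. World frame = base frame: x ahead of the robot, y to its left, z up, the work surface at z = 0. Lengths are in mm, angles in rad, forces in N, time in s.
With the tool pointing down it reaches from about 150 to 775 mm from the base axis. Payload 6.1 kg.
Tool frame: the origin (TCP) lies midway between the tips of the shut fingers; the grasp point (between the pads) lies 19 mm behind it; z points along the fingers, x is the direction in which the jaws open and shut, and the axes are right-handed (so a half turn about z gives the same grasp; the last joint's range is limited). The gripper opens to 85 mm and grips with 20 to 120 N. Pads are 22 mm wide; open, the fingers measure 114 mm over their backs; the gripper's body (76 mm by 85 mm) begins 54 mm behind the grasp point. The pads swing forward as they close: fully open they stand 13 mm farther back than shut.
Start: joints at [1.24, 0.126, -0.04, 1.405, 0, 1.571], TCP at [170.513, 496.521, 231.295] pointing down, gripper open.
Joint ranges: [-2.72, 2.72], [-0.95, 1.95], [-1.27, 1.35], [-1.78, 2.02], [-1.46, 1.47], [-3.14, 3.14]. Speed limits (rad/s): [2.39, 2.39, 3.01, 3.14, 3.14, 3.14].

### API

Orientations are given as a unit quaternion [x, y, z, w].
In Python, from cell import * gives the robot as it stands.
- The arm moves only by the tool step_arm, never from a script. Its argument "motion" is text: rows parted by semicolons, each of 7 numbers parted by spaces: the closure, from 0 (fully open) to 1 (shut), then the shift along the world's x, y, z in units of 7.5 cm (1.0 is 7.5 cm), then the turn, a rotation vector about the world's x, y, z in units of 0.5 rad (1.0 is 0.5 rad). In form: jaw tx ty tz ax ay az; .... A call has 1 to 20 rows; each row shifts and turns the pose as measured when the row begins; what a row does not reach is not made up. A row lasts 1/8 s, in which the tool goes at most 62.5 mm and 10.7 degrees, less where a joint would pass 70% of its speed; a pose out of reach is approached as far as the arm can. A call with a number of a shift or a turn outside -1 to 1 is refused whole. A call with a gripper value outside its range is refused whole. The fingers move at their own pace and stop on an object; "newtons" is the grip in N (left out, the last holds). Time passes only in rows, so rows that do not move let the fingers close. It gives the time, the measured TCP pose, the force and the opening at its end, in the units of the state.
- get_obs(): the state, without advancing time (a new reading comes with each control period).
- camera(name): name is "scene" or "top" or "wrist"; returns the picture (384x512x3 uint8, red, green, blue); there is no depth.
- camera_params(name): a dict with "fx", "fy", "cx", "cy" (pixels), "origin" and "attitude" of the camera in the world; the wrist camera has in their place "tool_from_camera" (4x4, takes a point from camera to tool coordinates, whose origin is the TCP and whose axes are the tool frame's). Camera axes: x right, y down, z forward; pixel columns grow to the right and rows downward; lengths in mm; the calibration is good to about 2 mm. A picture is of the moment at which its call begins: read the wrist's pose just before it. camera_params takes no time and is no camera call.
- hand_in(): hands the job in, once; it reports no verdict.
The state is a dict: "clock": time; "qpos": joint angles; "joint_vel": joint speeds; "effort": joint torques, N m; "ee_pos": TCP position; "tcp_rot": TCP orientation; "wrist_force": force on the tool from outside, world axes, zero at the start; "ft_torque": the same for the moment, N m; "finger_gap": opening from 0.0 (shut) to 1.0 (fully open).
Only numpy, scipy, OpenCV 4.12 (cv2) and the standard library are available. Lean on these libraries where they do the work, as an engineer would, in place of code of your own. Each camera call takes 0.05 s, during which the arm holds its last target. There are 200 camera calls.

## Working session

There is one attempt and no reset: what is moved stays moved. The work goes in short steps, Python scripts to look and compute and a tool call to move; the robot and the scene stay as the last step left them, time stands still between calls to the robot, and variables do not carry over. Pictures are saved under pics/ and viewed, about 8 in all and at most 12, crops included, and the job is handed in when it is done.

Besides the shell and the picture viewer there is one more tool, called after "Request:" by a JSON object that holds its "api" and its "payload". step_arm: Moves the arm, as the interface text tells. Shifts and turns lie within -1 to 1; 1 stands for 7.5 cm of shift or 0.5 rad of turn. Its arguments: {"type":"object","properties":{"motion":{"type":"string"},"newtons":{"type":"number"}},"required":["motion"]}

```bash
ls; mkdir -p pics
python3 - <<'E'
from cell import *
import cv2,json
for n in("scene","top"):
    p=camera_params(n); print(n,p)
    im=camera(n); cv2.imwrite(f"pics/{n}0.png",im[:,:,::-1])
print(camera_params("wrist")); print(get_obs())
E
```

```text
pics
scene {'fx': 429.06213280898567, 'fy': 429.06213280898567, 'cx': 249.00678360188604, 'cy': 182.1766390051651, 'origin': array([1168.05162099,  620.50707616,  879.54136425]), 'attitude': array([ 0.40770078,  0.8105628 , -0.37483366, -0.19044096])}
top {'fx': 377.96418882447557, 'fy': 377.96418882447557, 'cx': 256.61069848270125, 'cy': 191.63347312503973, 'origin': array([ 327.79435585,  104.97920018, 1242.72888686]), 'attitude': array([-0.70059557,  0.7104212 , -0.04281681,  0.05132519])}
{'fx': 280.5611465756977, 'fy': 280.5611465756977, 'cx': 255.69832704059723, 'cy': 185.7424051423639, 'tool_from_camera': array([[ 9.99998894e-01, -7.14609419e-04,  1.30452590e-03,
        -5.21686078e-01],
       [ 3.55149048e-04,  9.66376662e-01,  2.57130356e-01,
        -6.39851504e+01],
       [-1.44441116e-03, -2.57129608e-01,  9.66375847e-01,
        -1.42554225e+02],
       [ 0.00000000e+00,  0.00000000e+00,  0.00000000e+00,
         1.00000000e+00]])}
{'clock': 0.1, 'qpos': array([ 1.23997944e+00,  1.26317210e-01, -4.04997407e-02,  1.40538438e+00,
       -2.87555205e-05,  1.57077420e+00]), 'joint_vel': array([-0.00062725, -0.00131364,  0.00289912, -0.00178979, -0.00088162,
       -0.00176331]), 'effort': array([-1.65024416e-03, -4.36902809e+01,  3.53609025e+01,  1.35193847e-02,
       -1.33849962e-04,  9.93134023e-06]), 'ee_pos': array([170.41965129, 496.19070214, 230.61095561]), 'tcp_rot': array([ 8.13877795e-01,  5.81035663e-01, -5.63407366e-04,  4.19868901e-04]), 'wrist_force': array([-1.02386879, -0.09392871,  0.04389209]), 'ft_torque': array([ 0.03523817,  0.0372964 , -0.03371024]), 'finger_gap': 0.9983718215673314}
```

View pics/top0.png

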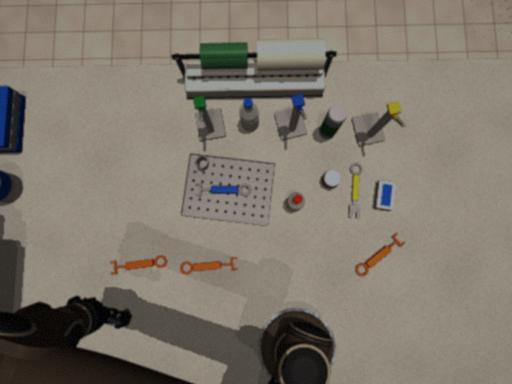

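View pics/scene0.png

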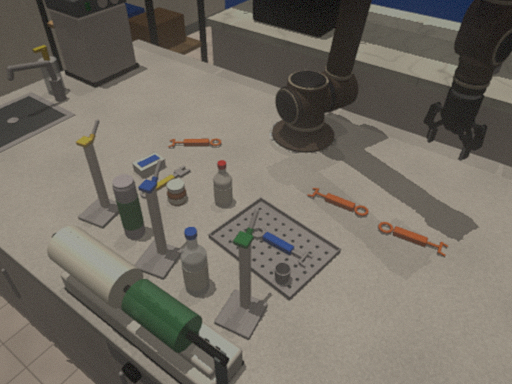

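The top view shows the blue lifter in the tray, with its eye at about (246,190) and fork at (200,190). The yellow spanner has its eye at about (355,168) and jaw at (354,214). The caps are green (200,102), blue (298,101) and yellow (394,108). The scene view shows the same layout, with the pegs pointing towards the robot.

```bash
cat > h.py <<'E'
from cell import *
import numpy as np, cv2
from scipy.spatial.transform import Rotation as R
def cam(name):
    p=camera_params(name)
    if name=="wrist":
        o=get_obs(); T=np.eye(4); T[:3,:3]=R.from_quat(o["tcp_rot"]).as_matrix(); T[:3,3]=o["ee_pos"]
        T=T@p["tool_from_camera"]; Rm,t=T[:3,:3],T[:3,3]
    else: Rm,t=R.from_quat(p["attitude"]).as_matrix(),np.array(p["origin"])
    return p,Rm,t
def ray(c,uv):
    p,Rm,t=c; d=Rm@np.array([(uv[0]-p["cx"])/p["fx"],(uv[1]-p["cy"])/p["fy"],1]); return t,d/np.linalg.norm(d)
def plane(c,uv,z):
    t,d=ray(c,uv); return t+d*(z-t[2])/d[2]
def proj(c,X):
    p,Rm,t=c; v=Rm.T@(np.asarray(X,float)-t); return np.array([p["fx"]*v[0]/v[2]+p["cx"],p["fy"]*v[1]/v[2]+p["cy"]])
def tri(c1,u1,c2,u2):
    a,d=ray(c1,u1); b,e=ray(c2,u2)
    s=np.linalg.lstsq(np.c_[d,-e],b-a,rcond=None)[0]; P,Q=a+s[0]*d,b+s[1]*e
    return (P+Q)/2,np.linalg.norm(P-Q)
def blobs(im,lo,hi,amin=8):
    m=cv2.inRange(cv2.cvtColor(im,cv2.COLOR_RGB2HSV),np.array(lo),np.array(hi))
    n,l,s,c=cv2.connectedComponentsWithStats(m)
    return [(c[i],s[i],cv2.minAreaRect(np.argwhere(l==i)[:,::-1].astype(np.float32))) for i in range(1,n) if s[i,4]>=amin]
E
python3 - <<'E'
from h import *
np.set_printoptions(precision=1,suppress=True)
for n in("top","scene"):
    im=cv2.imread(f"pics/{n}0.png")[:,:,::-1].copy(); c=cam(n)
    for k,lo,hi in(("blue",(105,150,60),(125,255,255)),("yel",(22,140,80),(34,255,255)),("grn",(50,120,40),(80,255,255)),("red",(0,170,80),(4,255,255))):
        for q in blobs(im,lo,hi):
            print(n,k,q[0],q[1],"rect",np.array(q[2][0]),np.array(q[2][1]),round(q[2][2]), "z250",plane(c,q[0],250)[:2],"z15",plane(c,q[0],15)[:2])
c=cam("top")
for nm,uv,z in(("lifter eye",(246,190),13),("fork",(200,190),13),("sp eye",(355,168),7),("jaw",(354,214),7),("jar lid",(332,179),62),("box",(386,196),35),("flask",(297,199),150),("can",(335,117),190),("bottle",(248,103),200),("cup",(202,162),48)):
    print(nm,plane(c,uv,z))
# enlarged crops of pegs
a=cv2.imread("pics/top0.png")[80:225,170:420]; cv2.imwrite("pics/topc.png",cv2.resize(a,None,fx=3.2,fy=3.2,interpolation=cv2.INTER_CUBIC))
E
```

```text
top blue [  3.  112.8] [  0  87   9  60 397] rect [  4.  116.5] [59.  8.] 90 z250 [690.2 811. ] z15 [776.  978.1]
top blue [298.  100.9] [292  94  12  17 132] rect [298.9 102. ] [15.5 11.1] 74 z250 [709.7  -0.3] z15 [800.1 -25.2]
top blue [247.6 102.1] [244  97   8  11  68] rect [247.5 102. ] [10.  7.] 90 z250 [708.5 137.6] z15 [798.6 145.4]
top blue [386.1 194.7] [382 185   9  20 157] rect [386.  194.5] [19.  8.] 90 z250 [ 447.8 -225. ] z15 [ 476.2 -303.1]
top blue [224.2 189.4] [211 186  27   7 164] rect [224. 189.] [ 6. 26.] 90 z250 [468.3 202.1] z15 [501.5 225.1]
top yel [393.6 108.6] [388 102  12  17 136] rect [393.5 110. ] [16. 11.] 90 z250 [ 682.9 -259. ] z15 [ 767.  -345.2]
top yel [355.1 186.9] [352 175   7  25 142] rect [355.1 187. ] [ 5.6 24.3] 4 z250 [ 469.6 -144.5] z15 [ 503.2 -203.6]
top grn [222.3  46.8] [201  44  45   7 165] rect [223.  47.] [ 5.7 44.1] 88 z250 [871.2 206.7] z15 [999.8 230.8]
top grn [222.9  58.8] [200  53  47  13 449] rect [223.  59.] [12. 46.] 90 z250 [835.6 205.1] z15 [955.8 228.8]
top grn [199.5 102.4] [193  96  12  16 126] rect [198.5 103.5] [15.
[... 934 characters left out ...]
 rect [282.9 243.2] [19.7  4. ] 27 z250 [676.2 339.6] z15 [492.7 234.8]
scene yel [39.4 47.8] [33 45 13  6 37] rect [38.9 47.6] [ 4.1 12.4] 83 z250 [ 420.2 -866. ] z15 [  141.1 -1420.9]
scene yel [ 84.8 139.9] [ 77 136  17   9  75] rect [ 85.4 139.2] [ 6.7 16.2] 58 z250 [ 686.7 -257.3] z15 [ 507.  -584.9]
scene yel [164.6 180.4] [157 175  17  12  61] rect [164.7 180.6] [ 3.8 18.9] 59 z250 [679.8  22.1] z15 [ 497.5 -201.3]
lifter eye [498.7 153.5  13. ]
fork [500.9 305.   13. ]
sp eye [ 567.7 -208.4    7. ]
jaw [ 415.2 -197.9    7. ]
jar lid [ 522.9 -120.4   62. ]
box [ 469.5 -296.    35. ]
flask [451.    0.1 150. ]
can [ 682.4 -111.7  190. ]
bottle [725.1 138.  200. ]
cup [587.2 293.4  48. ]
```

View pics/topc.png

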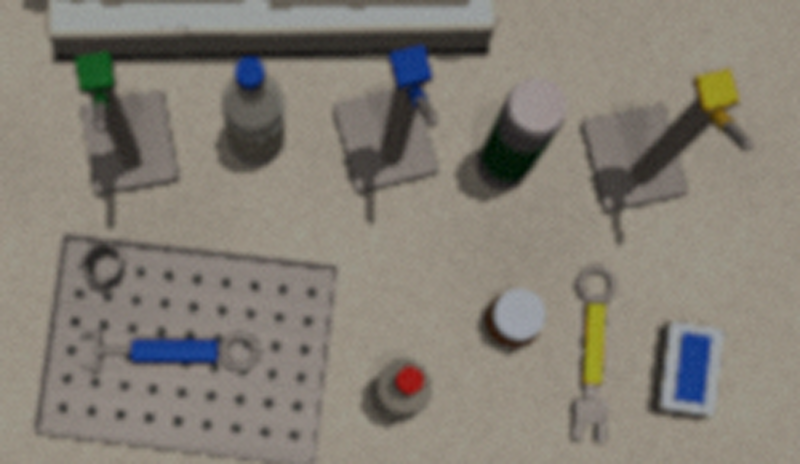

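The crop shows the blue peg leaning slightly right and the yellow one more so, at about (720,115) to (747,146) in the crop. I'll move to a wrist view over the blue peg for finer measurement.

Request:
{"api": "step_arm", "payload": {"motion": "0 0.43 -0.51 0.11 0 0 -0.207;0 0.43 -0.51 0.11 0 0 -0.207;0 0.43 -0.51 0.11 0 0 -0.207;0 0.43 -0.51 0.11 0 0 -0.207;0 0.43 -0.51 0.11 0 0 -0.207;0 0.43 -0.51 0.11 0 0 -0.207;0 0.43 -0.51 0.11 0 0 -0.207;0 0.43 -0.51 0.11 0 0 -0.207;0 0.43 -0.51 0.11 0 0 -0.207;0 0.43 -0.51 0.11 0 0 -0.207;0 0.43 -0.51 0.11 0 0 -0.207;0 0.43 -0.51 0.11 0 0 -0.207"}}

```text
clock: 1.6
ee_pos: [563.7, 22.1, 327.0]
tcp_rot: [1.0, -0.018, -0.005, -0.0]
wrist_force: [0.9, 0.8, 1.2]
finger_gap: 1.002
```

Tracking is good. I'll picture the blue peg here, then go to the yellow one.

```bash
cat > w.py <<'E'
import sys; from h import *
o=get_obs(); im=camera("wrist"); n=sys.argv[1]
cv2.imwrite(f"pics/{n}.png",im[:,:,::-1]); np.savez(f"pics/{n}.npz",pos=o["ee_pos"],q=o["tcp_rot"])
E
python3 w.py w1
```

```text
(no output)
```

Request:
{"api": "step_arm", "payload": {"motion": "0 0 -0.8 0 0 0 0;0 0 -0.8 0 0 0 0;0 0 -0.8 0 0 0 0;0 0 -0.6 0 0 0 0;0 0 0 0 0 0 0"}}

```text
clock: 2.28
ee_pos: [567.1, -211.5, 321.7]
tcp_rot: [1.0, -0.022, -0.008, 0.0]
wrist_force: [0.5, 1.4, 0.3]
finger_gap: 1.001
```

```bash
python3 w.py w2
python3 - <<'E'
import cv2,numpy as np
a=[cv2.imread(f"pics/w{i}.png") for i in(1,2)]
cv2.imwrite("pics/w12.png",cv2.resize(np.hstack(a),(800,300)))
E
```

```text
(no output)
```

View pics/w12.png

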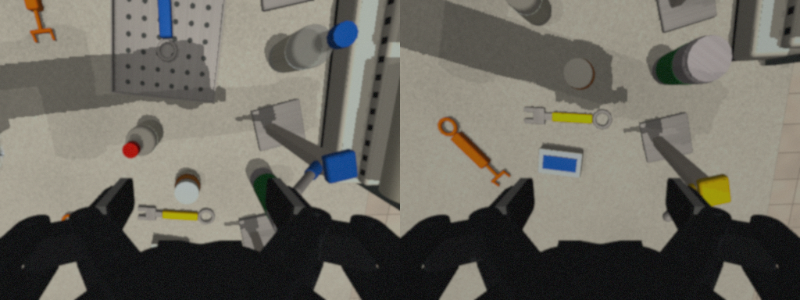

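The fingers hide the peg tips: blue near (300,190) in the left half, yellow near (670,215) in the right half. I'll shift further to -y for each one.

Request:
{"api": "step_arm", "payload": {"motion": "0 -0.1 -0.7 0.1 0 0 0;0 -0.1 -0.7 0.1 0 0 0;0 0 0 0 0 0 0"}}

```text
clock: 2.7
ee_pos: [552.8, -313.0, 336.8]
tcp_rot: [1.0, -0.018, -0.008, -0.001]
wrist_force: [-0.6, 0.0, 0.2]
finger_gap: 1.002
```

```bash
python3 w.py w3
```

Request:
{"api": "step_arm", "payload": {"motion": "0 0 0.8 0 0 0 0;0 0 0.8 0 0 0 0;0 0 0.8 0 0 0 0;0 0 0.8 0 0 0 0;0 0 0 0 0 0 0"}}

```text
clock: 3.38
ee_pos: [551.2, -56.6, 335.3]
tcp_rot: [1.0, -0.012, -0.008, -0.003]
wrist_force: [-0.1, -0.6, 1.3]
finger_gap: 1.001
```

```bash
python3 w.py w4
python3 - <<'E'
import cv2,numpy as np
a=[cv2.imread(f"pics/w{i}.png")[60:300,230:512] for i in(3,4)]
print([dict(np.load(f"pics/w{i}.npz"))["pos"] for i in (3,4)])
cv2.imwrite("pics/w34.png",cv2.resize(np.hstack(a),None,fx=1.4,fy=1.4,interpolation=cv2.INTER_CUBIC))
E
```

```text
[array([ 552.84785411, -312.96361217,  336.83653665]), array([551.2273019 , -56.64249898, 335.27081939])]
```

View pics/w34.png

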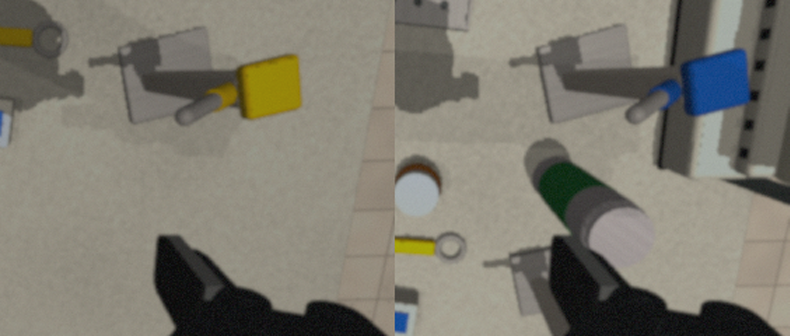

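The left half shows the yellow peg, with its tip at crop (186,114) and cap (270,86). The right half shows the blue peg, with its tip at (639,113) and cap (716,82); the oil can is to its right.

```bash
cat > m.py <<'E'
from h import *
np.set_printoptions(precision=2,suppress=True)
def wcam(n):
    d=np.load(f"pics/{n}.npz"); p=camera_params("wrist"); T=np.eye(4); T[:3,:3]=R.from_quat(d["q"]).as_matrix(); T[:3,3]=d["pos"]
    T=T@p["tool_from_camera"]; return p,T[:3,:3],T[:3,3]
def big(n,lo,hi,amin=60):
    im=cv2.imread(f"pics/{n}.png")[:,:,::-1].copy()
    m=cv2.inRange(cv2.cvtColor(im,cv2.COLOR_RGB2HSV),np.array(lo),np.array(hi)); m[265:]=0
    m=cv2.morphologyEx(m,cv2.MORPH_OPEN,np.ones((7,7),np.uint8))
    n,l,s,c=cv2.connectedComponentsWithStats(m)
    return [(s[i],cv2.minAreaRect(np.argwhere(l==i)[:,::-1].astype(np.float32)),c[i]) for i in range(1,n) if s[i,4]>amin]
B=((105,150,40),(125,255,255)); Y=((22,140,60),(34,255,255))
E
python3 - <<'E'
from m import *
for nm,w,col,tip,ce in(("yel","w3",Y,(186,114),(219,98)),("blue","w4",B,(639-394.8,113),(663-394.8,97))):
    c=wcam(w); f=lambda u:np.array([230+u[0]/1.4,60+u[1]/1.4])
    t=plane(c,f(tip),272.4); e=plane(c,f(ce),247)
    print(nm,"tip60",t,"collarend",e,"tiplen->dir",t-e)
    for s,r,_ in big(w,*col):
        P=np.array([plane(c,q,250)[:2] for q in cv2.boxPoints(r)])
        d=P[np.r_[1:4,0]]-P
        print(s,r[1],"ctr",P.mean(0),"sides",np.linalg.norm(d,axis=1)[:2],"ang",np.degrees(np.arctan2(d[:,1],d[:,0])))
for w in("w1","w2"):
    for col in(B,Y):
        for s,r,c0 in big(w,*col):
            for z in(23,14):
                P=np.array([plane(wcam(w),q,z)[:2] for q in cv2.boxPoints(r)]); d=P[np.r_[1:4,0]]-P
                print(w,s,z,"ctr",P.mean(0),"sides",np.linalg.norm(d,axis=1)[:2],"ang",np.degrees(np.arctan2(d[:,1],d[:,0]))[:2])
# eyes from w1 composite coords (400x300 halves of 512x384)
k=1.28
print("lifter eye",plane(wcam("w1"),(168*k,50*k),13),"spanner eye w2",plane(wcam("w2"),(202*k,118*k),7),"w1",plane(wcam("w1"),(207*k,214*k),7))
print("can top w4",plane(wcam("w4"),(230+(617-394.8)/1.4,60+236/1.4),190),"jar w4",plane(wcam("w4"),(230+(417-394.8)/1.4,60+193/1.4),62))
E
```

```text
yel tip60 [ 632.25 -272.59  272.4 ] collarend [ 659.66 -266.95  247.  ] tiplen->dir [-27.42  -5.65  25.4 ]
[200  78  53  15 649] (52.53010559082031, 12.536224365234375) ctr [ 532.37 -228.12] sides [ 9.2  40.46] ang [ 81.65  -5.15 -95.6  174.86]
[ 400  100   45   44 1665] (38.60088348388672, 47.220497131347656) ctr [ 686.14 -261.54] sides [35.2  30.97] ang [  10.92  -69.96 -168.49  107.92]
[387 120  12  15 156] (14.0, 11.0) ctr [ 662.96 -264.56] sides [ 8.63 11.  ] ang [ -2.03 -84.74 178.01  94.7 ]
blue tip60 [659.35 -15.12 272.4 ] collarend [684.71  -9.04 247.  ] tiplen->dir [-25.36  -6.09  25.4 ]
[ 436   96   47   45 1713] (38.17106246948242, 49.427818298339844) ctr [710.95  -1.46] sides [36.08 30.53] ang [  12.03  -67.55 -167.36  110.34]
[424 119   9  11  91] (10.0, 8.0) ctr [687.55  -4.87] sides [6.2  7.78] ang [ -1.42 -82.58 178.62  97.03]
w1 [203   0  17  48 723] 23 ctr [504.57 209.61] sides [21.19 61.27] ang [  0.57 -90.37]
w1 [203   0  17  48 723] 14 ctr [503.28 212.1 ] sides [21.62 62.5 ] ang [  0.57 -90.37]
w1 [421  27  36  34 942] 23 ctr [830.71 171.17] sides [49.5  44.13] 
[... 487 characters left out ...]
19 617] 23 ctr [ 472.2  -301.53] sides [27.08 68.12] ang [ 76.68 -10.05]
w2 [184 200  41  19 617] 14 ctr [ 470.14 -304.68] sides [27.64 69.51] ang [ 76.68 -10.05]
w2 [195 144  51  14 593] 23 ctr [ 507.11 -204.52] sides [18.5 79.5] ang [80.71 -5.97]
w2 [195 144  51  14 593] 14 ctr [ 505.76 -205.69] sides [18.88 81.12] ang [80.71 -5.97]
w2 [ 380  225   43   38 1310] 23 ctr [ 805.49 -377.74] sides [66.53 68.73] ang [  8.37 -75.66]
w2 [ 380  225   43   38 1310] 14 ctr [ 810.23 -382.45] sides [67.89 70.14] ang [  8.37 -75.66]
lifter eye [504.65 157.93  13.  ] spanner eye w2 [ 567.71 -210.31    7.  ] w1 [ 570.09 -206.24    7.  ]
can top w4 [ 693.73 -119.15  190.  ] jar w4 [ 530.44 -119.89   62.  ]
```

Both stands are yawed about 12–13°. The peg roots come out near (674,-264,230) for yellow and (701,-6,230) for blue. Next, a close look at the lifter.

Request:
{"api": "step_arm", "payload": {"motion": "0.4 -0.15 0.62 -0.52 0 0 0;0.4 -0.16 0.62 -0.52 0 0 0;0.4 -0.16 0.62 -0.52 0 0 0;0.4 -0.16 0.62 -0.52 0.03 -0.03 -0.05;0.4 0 0 0 0 0 0"}}

```text
clock: 4.05
ee_pos: [501.5, 129.2, 176.3]
tcp_rot: [1.0, -0.026, 0.0, -0.01]
wrist_force: [-0.2, -1.0, 0.4]
finger_gap: 0.596
```

```bash
python3 w.py w5
python3 - <<'E'
from m import *
o=get_obs(); print(o["ee_pos"],o["qpos"],R.from_quat(o["tcp_rot"]).as_matrix())
for s,r,c0 in big("w5",*B):
    P=np.array([plane(wcam("w5"),q,23)[:2] for q in cv2.boxPoints(r)]); d=P[np.r_[1:4,0]]-P
    print(s,"ctr",P.mean(0),"sides",np.linalg.norm(d,axis=1)[:2],"ang",np.degrees(np.arctan2(d[:,1],d[:,0]))[:2])
E
```

```text
[503.11 128.39 178.28] [ 0.24  0.11 -0.17  1.28  0.02  1.86] [[ 1.   -0.05  0.  ]
 [-0.05 -1.    0.02]
 [ 0.   -0.02 -1.  ]]
[ 240   36   24   92 1934] ctr [503.74 223.9 ] sides [20.77 86.43] ang [ -1.11 -90.42]
```

View pics/w5.png

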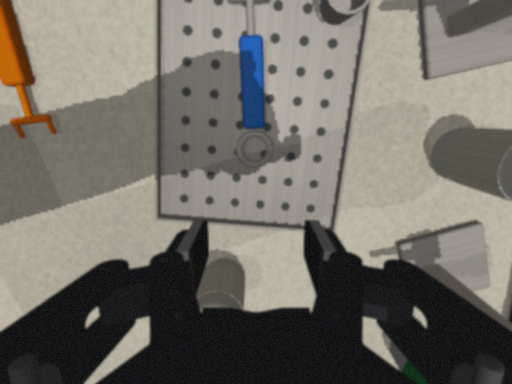

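The lifter lies at 503.9 mm in x, with its eye at px (255,147) and handle centre at (503.7,223.9). I'll descend on it.

Request:
{"api": "step_arm", "payload": {"motion": "0.4 0 0.47 -0.47 -0.02 0 0.04;0.4 0 0.47 -0.47 -0.02 0 0.04;0.4 0 0.47 -0.47 0 0 0;0.4 0 0 0 0 0 0"}}

```text
clock: 4.6
ee_pos: [509.9, 233.7, 76.4]
tcp_rot: [1.0, -0.01, 0.008, -0.001]
wrist_force: [0.4, -1.0, -0.6]
finger_gap: 0.599
```

Request:
{"api": "step_arm", "payload": {"motion": "0.4 -0.08 0 -0.4 0 0.03 0;0.4 0 0 -0.3 0 0 0;0.4 0 0 0 0 0 0;0.4 0 0 0 0 0 0"}}

```text
clock: 5.1
ee_pos: [511.2, 230.8, 30.9]
tcp_rot: [1.0, -0.013, 0.006, -0.002]
wrist_force: [0.1, -1.3, 1.2]
finger_gap: 0.596
```

Request:
{"api": "step_arm", "payload": {"motion": "0.4 -0.1 0.05 0 0 0.02 0;0.4 0 0 -0.15 0 0 0;0.4 0 0 -0.15 0 0 0;0.4 0 0 0 0 0 0"}}

```text
clock: 5.6
ee_pos: [504.9, 234.9, 9.9]
tcp_rot: [1.0, -0.013, 0.002, -0.003]
wrist_force: [-0.1, -0.0, 0.9]
finger_gap: 0.6
```

Run:
```python
from h import *
for i in range(3): o=get_obs(); print(o["ee_pos"],o["tcp_rot"],o["wrist_force"])
```

```text
[504.8936001  234.89616665   9.87495743] [ 0.99990674 -0.01309188  0.00244887 -0.00301897] [-0.07775214 -0.00387458  0.93243095]
[504.8936001  234.89616665   9.87495743] [ 0.99990674 -0.01309188  0.00244887 -0.00301897] [-0.07775214 -0.00387458  0.93243095]
[504.8936001  234.89616665   9.87495743] [ 0.99990674 -0.01309188  0.00244887 -0.00301897] [-0.07775214 -0.00387458  0.93243095]
```

Request:
{"api": "step_arm", "payload": {"motion": "0.4 0 0 -0.04 0 0 0;0.8 0 0 0 0 0 0;0.9 0 0 0 0 0 0;1 0 0 0 0 0 0;1 0 0 0 0 0 0;1 0 0 0 0 0 0", "newtons": 60}}

```text
clock: 6.35
ee_pos: [504.9, 235.0, 6.7]
tcp_rot: [1.0, -0.013, 0.002, -0.003]
wrist_force: [-0.7, 0.1, -0.0]
finger_gap: 0.264
```

Request:
{"api": "step_arm", "payload": {"motion": "1 0 0 0.3 0 0 0;1 0 0 0.8 0 0 0;1 0 0 0.8 0 0 0;1 0 0 0.8 0 0 0;1 0 0 0.8 0 0 0;1 0 0 0.5 0 0 0;1 0 0 0 0 0 0"}}

```text
clock: 7.22
ee_pos: [500.8, 233.1, 313.8]
tcp_rot: [1.0, -0.013, 0.0, -0.002]
wrist_force: [-0.4, -0.3, -2.6]
finger_gap: 0.263
```

Request:
{"api": "step_arm", "payload": {"motion": "1 0.04 -0.32 0 0 0 0.33;1 0.04 -0.32 0 0 0 0.33;1 0.04 -0.32 0 0 0 0.33;1 0.04 -0.32 0 0 0 0.33;1 0.04 -0.32 0 0 0 0.33;1 0.04 -0.32 0 0 0 0.33;1 0.04 -0.32 0 0 0 0.33;1 0.04 -0.32 0 0 0 0.33;1 0.04 -0.32 0 0 0 0.33;1 0.04 -0.32 0 0 0 0.33;1 0.04 -0.32 0 0 0 0.33;1 0 0 0 0 0 0"}}

```text
clock: 8.72
ee_pos: [529.0, -39.5, 290.4]
tcp_rot: [0.602, 0.799, -0.014, -0.003]
wrist_force: [0.3, -0.0, -1.9]
finger_gap: 0.263
```

```bash
cat > goal.py <<'E'
# args: peg s pitch_deg  eye_y eye_z : residual to have the eye at s along the peg with fingers pitch_deg below level
import sys; from h import *
np.set_printoptions(precision=3,suppress=True)
PEG=dict(blue=((700.7,-5.6,230),13),yellow=((673.8,-263.8,230),12))
root,yaw=PEG[sys.argv[1]]; s,pit,ey,ez=map(float,sys.argv[2:6]); y=np.radians(yaw); p=np.radians(pit)
h=np.array([np.cos(y),np.sin(y),0]); d=-h*np.sqrt(.5)+[0,0,np.sqrt(.5)]
z=h*np.cos(p)-[0,0,np.sin(p)]; x=np.array([-h[1],h[0],0]); Rt=np.c_[x,np.cross(z,x),z]
eye=np.array(root)+s*d; tcp=eye-Rt@[0,ey,ez]
o=get_obs(); Rc=R.from_quat(o["tcp_rot"]); ec=o["ee_pos"]+Rc.apply([0,ey,ez])-root
print("target",tcp,"shift",(tcp-o["ee_pos"])/75,"turn",(R.from_matrix(Rt)*Rc.inv()).as_rotvec()/.5)
n=np.cross(d,np.cross(h,[0,0,1])); print("eye: along %.1f side %.1f upright %.1f"%(ec@d,ec@x,ec@np.cross(d,x)),"pitch",np.degrees(np.arcsin(-Rc.as_matrix()[2,2])),o["qpos"])
E
python3 goal.py blue 90 45 77.5 -6.3
```

```text
target [589.636 -31.241 234.384] shift [ 0.808  0.11  -0.746] turn [ 0.428 -1.565 -0.09 ]
eye: along 114.6 side 9.8 upright 23.2 pitch 88.36274353946995 [-0.063  0.163  0.132  1.561 -0.02  -0.343]
```

Request:
{"api": "step_arm", "payload": {"motion": "1 0.14 0.02 -0.1 0.086 -0.313 -0.018;1 0.14 0.02 -0.1 0.086 -0.313 -0.018;1 0.14 0.02 -0.12 0.086 -0.313 -0.018;1 0.15 0.02 -0.15 0.086 -0.313 -0.018;1 0.15 0.02 -0.15 0.086 -0.313 -0.018;1 0 0 0 0 0 0"}}

```text
clock: 9.48
ee_pos: [576.9, -26.3, 224.8]
tcp_rot: [0.58, 0.719, 0.305, 0.231]
wrist_force: [-0.1, -0.7, -1.4]
finger_gap: 0.266
```

```bash
python3 goal.py blue 85 45 77.5 -6.3
```

```text
target [593.081 -30.446 230.849] shift [ 0.215 -0.055  0.08 ] turn [-0.041 -0.009  0.008]
eye: along 91.2 side 6.2 upright 14.8 pitch 44.97375303842986 [-0.203 -0.312 -0.719  0.43   0.311 -0.296]
```

Request:
{"api": "step_arm", "payload": {"motion": "1 0.2 -0.05 0.08 -0.04 0 0;1 0 0 0 0 0 0;1 0 0 0 0 0 0"}}

```text
clock: 9.85
ee_pos: [598.3, -30.1, 240.2]
tcp_rot: [0.576, 0.723, 0.298, 0.239]
wrist_force: [0.5, 0.1, -1.7]
finger_gap: 0.265
```

```bash
python3 goal.py blue 75 45 77.5 -6.3; python3 w.py w6
python3 - <<'E'
from m import *
a=cv2.imread("pics/w6.png")
im=camera("scene")[:,:,::-1]; t=camera("top")[:,:,::-1]
im=cv2.resize(im[120:280,60:260],(500,400),interpolation=cv2.INTER_CUBIC)
t=cv2.resize(t[85:165,260:340],(300,300),interpolation=cv2.INTER_CUBIC)
b=np.zeros((400,800,3),np.uint8); b[:,:500]=im; b[:300,500:]=t
cv2.imwrite("pics/s6.png",b)
E
```

```text
target [599.971 -28.855 223.777] shift [ 0.023  0.016 -0.219] turn [ 0.004 -0.002  0.006]
eye: along 87.9 side -0.9 upright -10.2 pitch 45.07623979960111 [-0.19  -0.279 -0.663  0.446  0.287 -0.303]
```

View pics/s6.png

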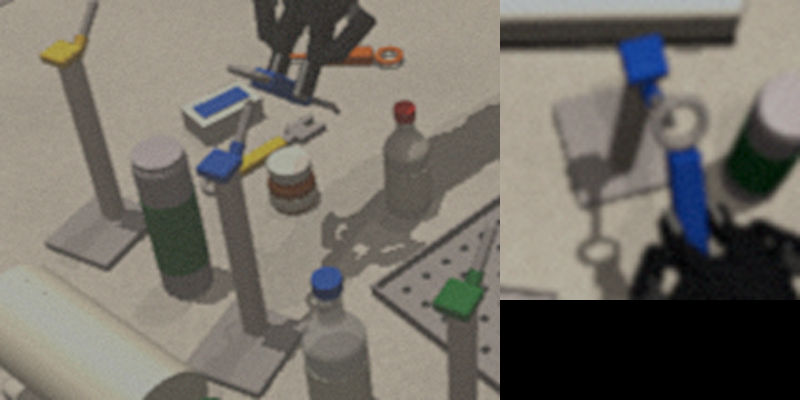

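The top crop (right) shows the ring eye at (678,118), right over the blue peg's end. In the scene crop the lifter is seen edge-on at about (230,68) to (338,110). I'll check both against projections.

Run:
```python
from m import *
d=np.load("pics/w6.npz"); r=R.from_quat(d["q"])
eye=d["pos"]+r.apply([0,77.5,-6.3]); fork=d["pos"]+r.apply([0,-87.5,-6.3]); print("eye",eye)
dr=np.array([-.689,-.159,.707]); root=np.array([700.7,-5.6,230])
t=cam("top"); s=cam("scene")
for n,X in(("eye",eye),("fork",fork),("blue tip",root+65*dr),("collar end",root+24*dr),("capctr",root+[9.7,2.3,20])):
    a=proj(t,X); b=proj(s,X); print(n,"topcrop",500+(a[0]-260)*3.75,(a[1]-85)*3.75,"scenecrop",(b-[60,120])*2.5)
dr=np.array([-.692,-.147,.707]); X=np.array([673.8,-263.8,230])+65*dr; print("yel tip top",proj(t,X),"scene",proj(s,X))
print("top-view eye ray at z=eye",plane(t,(307.5,116.5),eye[2]))
a=cv2.imread("pics/scene0.png"); b=cv2.resize(a[110:240,70:270],(800,520),interpolation=cv2.INTER_CUBIC); cv2.imwrite("pics/sc0.png",b)
```

```text
eye [647.42 -18.79 299.37]
eye topcrop 678.6471012272016 119.11776391230056 scenecrop [248.19  74.49]
fork topcrop 699.2055628217008 313.7280411977344 scenecrop [322.68 104.24]
blue tip topcrop 670.2089254999048 118.4840037307511 scenecrop [247.08 100.45]
collar end topcrop 655.5085493592378 94.34952357384957 scenecrop [234.11 142.86]
capctr topcrop 646.5091410008333 58.425374423452666 scenecrop [217.17 157.68]
yel tip top [403.71 124.88] scene [ 96.79 119.51]
top-view eye ray at z=eye [648.13 -18.46 299.37]
```

The projections match the picture within about 2 mm. I'll centre the eye, then slide it down the peg.

Request:
{"api": "step_arm", "payload": {"motion": "1 -0.07 0 -0.125 0 0 0;1 0 0 0 0 0 0;1 0 0 0 0 0 0"}}

```text
clock: 10.38
ee_pos: [591.1, -30.2, 228.1]
tcp_rot: [0.577, 0.723, 0.298, 0.238]
wrist_force: [0.6, 0.0, -2.1]
finger_gap: 0.261
```

```bash
python3 goal.py blue 55 45 77.5 -6.3
```

```text
target [613.75  -25.674 209.635] shift [ 0.302  0.06  -0.246] turn [ 0.003 -0.006  0.008]
eye: along 84.1 side 0.6 upright 3.3 pitch 45.18909609200047 [-0.194 -0.287 -0.694  0.426  0.289 -0.305]
```

Request:
{"api": "step_arm", "payload": {"motion": "1 0.1 0.02 -0.08 0 0 0;1 0.1 0.02 -0.08 0 0 0;1 0.1 0.02 -0.085 0 0 0;1 0 0 0 0 0 0;1 0 0 0 0 0 0"}}

```text
clock: 11.0
ee_pos: [615.3, -25.3, 207.7]
tcp_rot: [0.577, 0.723, 0.297, 0.238]
wrist_force: [-0.5, -0.4, -1.6]
finger_gap: 0.265
```

```bash
python3 goal.py blue 38 45 77.5 -6.3
```

```text
target [625.463 -22.97  197.615] shift [ 0.136  0.031 -0.134] turn [ 0.003 -0.008  0.007]
eye: along 52.2 side -0.1 upright 0.3 pitch 45.237649841765815 [-0.171 -0.227 -0.7    0.357  0.274 -0.288]
```

Request:
{"api": "step_arm", "payload": {"motion": "1 0.07 0.015 -0.067 0 0 0;1 0.07 0.015 -0.067 0 0 0;1 0 0 0 0 0 0"}}

```text
clock: 11.38
ee_pos: [626.5, -22.9, 197.4]
tcp_rot: [0.577, 0.723, 0.298, 0.238]
wrist_force: [0.1, -0.3, -1.6]
finger_gap: 0.264
```

```bash
for p in 35 25 15; do python3 goal.py blue 38 $p 77.5 -6.3; done
```

```text
target [636.234 -20.483 189.772] shift [ 0.13   0.033 -0.101] turn [ 0.081 -0.347  0.008]
eye: along 36.8 side -0.3 upright -0.5 pitch 45.20423441382701 [-0.161 -0.199 -0.703  0.323  0.267 -0.28 ]
target [648.169 -17.728 183.969] shift [ 0.289  0.069 -0.178] turn [ 0.159 -0.687  0.008]
eye: along 36.8 side -0.3 upright -0.5 pitch 45.20423441382701 [-0.161 -0.199 -0.703  0.323  0.267 -0.28 ]
target [660.904 -14.788 180.38 ] shift [ 0.459  0.109 -0.226] turn [ 0.237 -1.027  0.008]
eye: along 36.8 side -0.3 upright -0.5 pitch 45.20423441382701 [-0.161 -0.199 -0.703  0.323  0.267 -0.28 ]
```

Request:
{"api": "step_arm", "payload": {"motion": "1 0.065 0.016 -0.05 0.04 -0.172 0;1 0.065 0.017 -0.05 0.04 -0.172 0;1 0 0 0 0 0 0;1 0.08 0.018 -0.04 0.04 -0.17 0;1 0.08 0.018 -0.038 0.04 -0.17 0;1 0 0 0 0 0 0"}}

```text
clock: 12.12
ee_pos: [650.1, -18.0, 185.9]
tcp_rot: [0.526, 0.658, 0.421, 0.336]
wrist_force: [-0.3, -0.1, -2.5]
finger_gap: 0.259
```

```bash
python3 goal.py blue 36 12 77.5 -6.3
```

```text
target [666.201 -13.565 178.34 ] shift [ 0.214  0.059 -0.101] turn [ 0.097 -0.437  0.008]
eye: along 38.3 side -0.9 upright -2.6 pitch 24.833440224743196 [-0.197 -0.172 -1.031 -0.39   0.379 -0.184]
```

Request:
{"api": "step_arm", "payload": {"motion": "1 0.1 0.03 -0.05 0.05 -0.22 0;1 0.1 0.03 -0.05 0.05 -0.22 0;1 0 0 0 0 0 0;1 0 0 -0.06 0 0 0;1 0 0 0 0 0 0"}}

```text
clock: 12.75
ee_pos: [669.8, -15.0, 174.7]
tcp_rot: [0.491, 0.614, 0.484, 0.385]
wrist_force: [-2.6, 0.5, -5.2]
finger_gap: 0.26
```

```bash
python3 goal.py blue 36 12 77.5 -6.3;  python3 - <<'E'
from m import *
im=camera("scene")[:,:,::-1]; t=camera("top")[:,:,::-1]
im=cv2.resize(im[120:280,60:260],(500,400),interpolation=cv2.INTER_CUBIC)
t=cv2.resize(t[85:165,260:340],(300,300),interpolation=cv2.INTER_CUBIC)
b=np.zeros((400,800,3),np.uint8); b[:,:500]=im; b[:300,500:]=t
cv2.imwrite("pics/s7.png",b)
E
```

```text
target [666.201 -13.565 178.34 ] shift [-0.048  0.019  0.049] turn [ 0.007 -0.057  0.009]
eye: along 29.4 side -2.5 upright -1.0 pitch 13.634007830214236 [-0.199  0.032 -1.168 -0.94   0.409 -0.103]
```

View pics/s7.png

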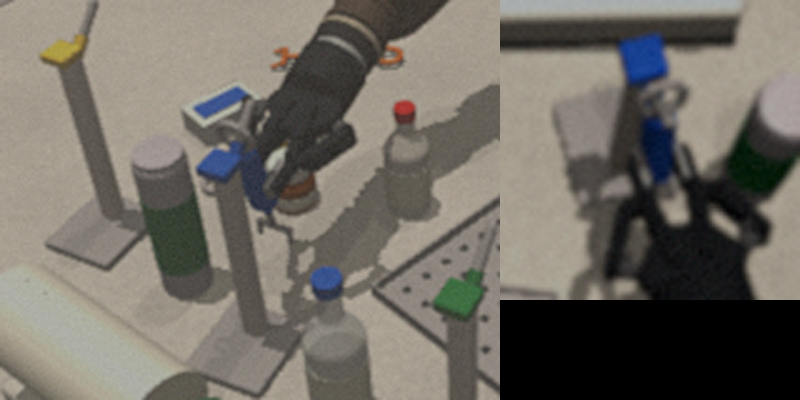

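The ring sits on the peg and the wrist shows a light contact force of about 5 N. I'll release and back off.

Request:
{"api": "step_arm", "payload": {"motion": "0.65 0 0 0 0 0 0;0.5 0 0 0 0 0 0;0.35 0 0 0 0 0 0;0.3 0 0 0 0 0 0;0.3 0 0 0 0 0 0;0.3 0 0 0 0 0 0"}}

```text
clock: 13.6
ee_pos: [671.7, -15.4, 181.8]
tcp_rot: [0.488, 0.612, 0.486, 0.389]
wrist_force: [-0.6, 0.7, 0.7]
finger_gap: 0.701
```

Request:
{"api": "step_arm", "payload": {"motion": "0.3 -0.12 -0.028 0.02 0 0 0;0.3 -0.3 -0.07 0.07 0 0 0;0.3 -0.4 -0.09 0.1 0 0 0;0.3 -0.6 -0.14 0.12 0 0 0;0.3 -0.6 -0.14 0.3 0 0 0;0.3 0 0 0 0 0 0"}}

```text
clock: 14.35
ee_pos: [521.4, -54.3, 239.1]
tcp_rot: [0.488, 0.616, 0.483, 0.386]
wrist_force: [0.1, 0.2, 0.9]
finger_gap: 0.7
```

```bash
python3 goal.py blue 36 90 77.5 -6.3;  python3 - <<'E'
from m import *
im=camera("scene")[:,:,::-1]; t=camera("top")[:,:,::-1]
im=cv2.resize(im[120:280,60:260],(500,400),interpolation=cv2.INTER_CUBIC)
t=cv2.resize(t[85:165,260:340],(300,300),interpolation=cv2.INTER_CUBIC)
b=np.zeros((400,800,3),np.uint8); b[:,:500]=im; b[:300,500:]=t
cv2.imwrite("pics/s8.png",b)
E
```

```text
target [600.383 -28.76  249.156] shift [1.053 0.341 0.135] turn [-0.595  2.598 -0.007]
eye: along 183.4 side -6.8 upright 62.0 pitch 13.650429685301262 [-0.458 -0.49  -1.265 -0.471  0.662 -0.194]
```

View pics/s8.png

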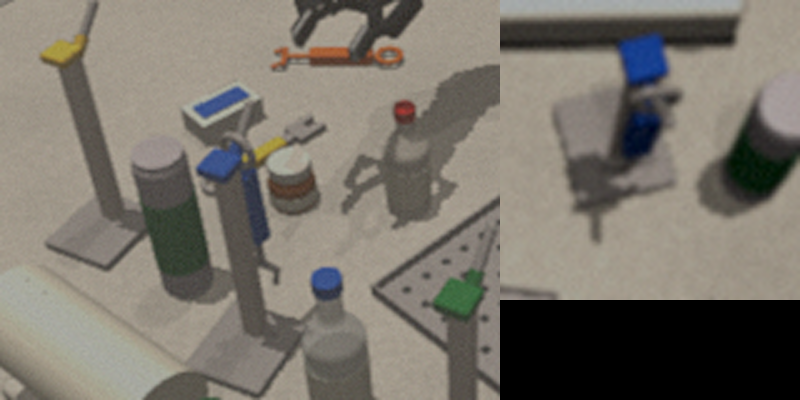

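The lifter hangs on the blue peg, seen in both crops: handle straight down beside the post, neighbours undisturbed. Now for the spanner.

Request:
{"api": "step_arm", "payload": {"motion": "0.4 -0.13 -0.25 0 -0.075 0.325 -0.074;0.4 -0.13 -0.25 0 -0.07 0.325 -0.074;0.4 -0.13 -0.25 0 -0.06 0.325 -0.074;0.4 -0.13 -0.25 -0.08 -0.05 0.325 -0.074;0.4 -0.13 -0.25 -0.08 -0.03 0.33 -0.074;0.4 -0.13 -0.25 -0.1 -0.01 0.33 -0.074;0.4 -0.13 -0.25 -0.1 0 0.33 -0.074;0.4 -0.13 -0.25 -0.1 0.02 0.33 -0.074;0.4 0 0 0 0 0 0"}}

```text
clock: 15.58
ee_pos: [461.6, -197.5, 169.7]
tcp_rot: [0.722, 0.692, 0.011, 0.006]
wrist_force: [0.3, -0.6, -1.0]
finger_gap: 0.599
```

```bash
python3 w.py w9
cat > sp.py <<'E'
import sys
from m import *
o=get_obs(); Rc=R.from_quat(o["tcp_rot"]); a=np.radians(float(sys.argv[4])); z=np.array([0,0,-1.]); x=np.array([np.cos(a),np.sin(a),0])
Rt=np.c_[x,np.cross(z,x),z]; t=np.array(list(map(float,sys.argv[1:4])))
print(o["ee_pos"],"shift",(t-o["ee_pos"])/75,"turn",(R.from_matrix(Rt)*Rc.inv()).as_rotvec()/.5)
E
python3 sp.py 497 -204 100 86
python3 - <<'E'
from m import *
c=wcam("w9")
for s,r,c0 in big("w9",*Y):
    P=np.array([plane(c,q,14)[:2] for q in cv2.boxPoints(r)]); d=P[np.r_[1:4,0]]-P
    print(s,"ctr",P.mean(0),"sides",np.linalg.norm(d,axis=1)[:2],"ang",np.degrees(np.arctan2(d[:,1],d[:,0]))[:2])
print("pred eye px",proj(c,(568.5,-209,7)))
E
```

```text
[ 461.06 -196.91  170.72] shift [ 0.48 -0.09 -0.94] turn [-0.01  0.06 -0.06]
[ 240  171   19   69 1146] ctr [ 504.45 -206.36] sides [82.17 18.41] ang [174.35  84.9 ]
pred eye px [249.36 253.84]
```

Request:
{"api": "step_arm", "payload": {"motion": "0.4 0.15 -0.04 -0.37 0 0.03 -0.05;0.4 0.15 -0.04 -0.37 0 0.03 -0.045;0.4 0.15 -0.03 -0.37 0 0 0;0.4 0 0 -0.37 0 0 0;0.4 0 0 0 0 0 0"}}

```text
clock: 16.25
ee_pos: [496.4, -201.5, 54.9]
tcp_rot: [0.736, 0.676, 0.005, 0.002]
wrist_force: [-0.6, 0.4, 0.5]
finger_gap: 0.603
```

```bash
python3 sp.py 495.3 -205.2 4 85
```

```text
[ 496.38 -201.45   54.93] shift [-0.01 -0.05 -0.68] turn [-0.01  0.02 -0.  ]
```

Request:
{"api": "step_arm", "payload": {"motion": "0.4 -0.01 -0.04 -0.2 0 0.02 0;0.4 0 0 -0.2 0 0 0;0.4 0 0 -0.1 0 0 0;0.4 0 0 0 0 0 0;0.4 0 0 0 0 0 0"}}

```text
clock: 16.88
ee_pos: [497.0, -204.8, 18.4]
tcp_rot: [0.736, 0.677, 0.003, 0.002]
wrist_force: [-0.6, -0.3, 1.9]
finger_gap: 0.6
```

```bash
python3 sp.py 495.3 -205.2 4 85
```

```text
[ 497.04 -204.76   18.37] shift [-0.02 -0.01 -0.19] turn [-0.    0.01 -0.01]
```

Request:
{"api": "step_arm", "payload": {"motion": "0.4 -0.02 0 -0.1 0 0 0;0.4 0 0 -0.08 0 0 0;0.4 0 0 0 0 0 0;0.8 0 0 0 0 0 0;1 0 0 0 0 0 0;1 0 0 0 0 0 0;1 0 0 0 0 0 0;1 0 0 0 0 0 0"}}

```text
clock: 17.88
ee_pos: [496.0, -205.1, 4.8]
tcp_rot: [0.736, 0.677, 0.003, 0.003]
wrist_force: [-0.1, -0.1, -0.6]
finger_gap: 0.211
```

Request:
{"api": "step_arm", "payload": {"motion": "1 0 0 0.3 0 0 0;1 0 0 0.8 0 0 0;1 0 0 0.8 0 0 0;1 0 0 0.8 0 0 0;1 0 0 0.8 0 0 0;1 0 0 0.3 0 0 0;1 0 0 0 0 0 0"}}

```text
clock: 18.75
ee_pos: [491.8, -203.2, 295.7]
tcp_rot: [0.736, 0.677, 0.002, -0.0]
wrist_force: [-0.4, -0.3, -2.0]
finger_gap: 0.213
```

```bash
python3 goal.py yellow 95 45 71.4 -2.2
```

```text
target [ 560.23  -287.94   245.132] shift [ 0.912 -1.13  -0.674] turn [ 0.093 -1.569  0.555]
eye: along 116.8 side 76.4 upright 20.5 pitch 89.7843075092161 [-0.394  0.149  0.128  1.549  0.003 -0.31 ]
```

Request:
{"api": "step_arm", "payload": {"motion": "1 0.12 -0.19 -0.05 0.016 -0.262 0.093;1 0.12 -0.19 -0.05 0.016 -0.262 0.093;1 0.12 -0.19 -0.08 0.016 -0.262 0.093;1 0.14 -0.19 -0.1 0.016 -0.262 0.093;1 0.14 -0.19 -0.1 0.016 -0.262 0.093;1 0.14 -0.18 -0.1 0.016 -0.262 0.093;1 0 0 0 0 0 0"}}

```text
clock: 19.62
ee_pos: [546.8, -286.4, 241.1]
tcp_rot: [0.577, 0.72, 0.303, 0.24]
wrist_force: [-1.0, 0.6, -1.3]
finger_gap: 0.209
```

```bash
python3 goal.py yellow 85 45 71.4 -2.2
```

```text
target [ 567.147 -286.47   238.061] shift [ 0.271 -0.001 -0.04 ] turn [-0.014  0.015 -0.024]
eye: along 101.8 side 4.6 upright 11.9 pitch 44.498542928260825 [-0.774 -0.079 -0.463  0.685  0.644 -0.823]
```

Request:
{"api": "step_arm", "payload": {"motion": "1 0.13 0 -0.02 -0.014 0.015 -0.024;1 0.13 0 -0.02 0 0 0;1 0 0 0 0 0 0;1 0 0 0 0 0 0"}}

```text
clock: 20.12
ee_pos: [569.1, -284.6, 238.8]
tcp_rot: [0.581, 0.719, 0.296, 0.24]
wrist_force: [0.9, -0.9, -1.9]
finger_gap: 0.212
```

```bash
python3 goal.py yellow 75 45 71.4 -2.2
python3 - <<'E'
from m import *
o=get_obs(); eye=o["ee_pos"]+R.from_quat(o["tcp_rot"]).apply([0,71.4,-2.2]); print("eye",eye)
im=camera("scene")[:,:,::-1]; t=camera("top")[:,:,::-1]
print("top px",proj(cam("top"),eye),"crop",(proj(cam("top"),eye)-[360,85])*5,"scene crop",(proj(cam("scene"),eye)-[60,90])*5)
b=np.zeros((400,800,3),np.uint8); b[:,:400]=cv2.resize(t[85:165,360:440],(400,400),interpolation=cv2.INTER_CUBIC); b[:,400:]=cv2.resize(im[90:170,60:140],(400,400),interpolation=cv2.INTER_CUBIC)
cv2.imwrite("pics/s10.png",b)
E
```

```text
target [ 574.063 -285.     230.99 ] shift [ 0.066 -0.006 -0.104] turn [ 0.002 -0.007 -0.003]
eye: along 83.6 side 1.5 upright -2.2 pitch 45.20015401141384 [-0.731 -0.059 -0.448  0.653  0.606 -0.773]
eye [ 617.13 -274.27  290.66]
top px [406.48 127.5 ] crop [232.39 212.5 ] scene crop [194.62 113.35]
```

View pics/s10.png

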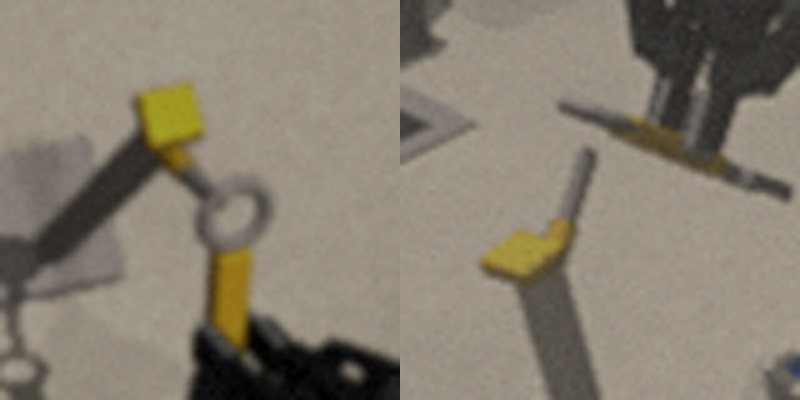

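Both crops agree with the predicted eye to within 1–2 pixels: ring at (234,212) in top and about (588,114) in scene, just above the peg tip at (588,155). I'll slide it on.

Request:
{"api": "step_arm", "payload": {"motion": "1 0.066 0 -0.1 0 0 0;1 0 0 0 0 0 0;1 0.09 0.02 -0.094 0 0 0;1 0.09 0.02 -0.094 0 0 0;1 0 0 0 0 0 0;1 0 0 0 0 0 0"}}

```text
clock: 20.98
ee_pos: [588.2, -281.6, 215.0]
tcp_rot: [0.582, 0.719, 0.296, 0.239]
wrist_force: [0.2, 0.2, -1.9]
finger_gap: 0.214
```

```bash
python3 goal.py yellow 38 45 71.4 -2.2
```

```text
target [ 599.655 -279.56   204.827] shift [ 0.152  0.027 -0.135] turn [ 0.001 -0.008 -0.001]
eye: along 53.1 side 0.4 upright 1.0 pitch 45.236330817686735 [-0.701 -0.028 -0.475  0.578  0.59  -0.741]
```

Request:
{"api": "step_arm", "payload": {"motion": "1 0.075 0.014 -0.067 0 0 0;1 0.075 0.014 -0.067 0 0 0;1 0 0 0 0 0 0"}}

```text
clock: 21.35
ee_pos: [600.3, -279.5, 204.5]
tcp_rot: [0.582, 0.719, 0.296, 0.24]
wrist_force: [-0.2, 0.7, -2.2]
finger_gap: 0.212
```

```bash
for p in 28 12; do python3 goal.py yellow 38 $p 71.4 -2.2; done
```

```text
target [ 616.629 -275.952  192.795] shift [ 0.218  0.047 -0.157] turn [ 0.125 -0.588 -0.   ]
eye: along 37.1 side -0.1 upright -0.2 pitch 45.21801523265754 [-0.683 -0.009 -0.482  0.541  0.581 -0.722]
target [ 635.102 -272.026  186.573] shift [ 0.465  0.1   -0.239] turn [ 0.241 -1.134  0.   ]
eye: along 37.1 side -0.1 upright -0.2 pitch 45.21801523265754 [-0.683 -0.009 -0.482  0.541  0.581 -0.722]
```

Request:
{"api": "step_arm", "payload": {"motion": "1 0.068 0.015 -0.055 0.042 -0.196 0;1 0.073 0.016 -0.052 0.042 -0.196 0;1 0.077 0.016 -0.05 0.042 -0.196 0;1 0 0 0 0 0 0"}}

```text
clock: 21.85
ee_pos: [617.3, -275.6, 193.4]
tcp_rot: [0.538, 0.665, 0.403, 0.327]
wrist_force: [-1.0, 1.1, -2.5]
finger_gap: 0.213
```

```bash
python3 goal.py yellow 37 12 71.4 -2.2
```

```text
target [ 635.793 -271.879  185.866] shift [ 0.246  0.049 -0.101] turn [ 0.114 -0.529 -0.001]
eye: along 38.5 side 0.3 upright -0.8 pitch 27.51468297067368 [-0.741 -0.015 -0.756 -0.01   0.806 -0.574]
```

Request:
{"api": "step_arm", "payload": {"motion": "1 0.08 0.016 -0.035 0.038 -0.176 0;1 0.08 0.016 -0.033 0.038 -0.176 0;1 0.08 0.016 -0.032 0.038 -0.176 0;1 0 0 0 0 0 0;1 0 0 -0.07 0 0 0;1 0 0 0 0 0 0"}}

```text
clock: 22.6
ee_pos: [639.2, -275.6, 184.3]
tcp_rot: [0.491, 0.605, 0.487, 0.395]
wrist_force: [-1.6, 0.7, -5.3]
finger_gap: 0.211
```

```bash
python3 goal.py yellow 37 12 71.4 -2.2
```

```text
target [ 635.793 -271.879  185.866] shift [-0.045  0.05   0.021] turn [ 0.001 -0.011  0.004]
eye: along 33.8 side -4.4 upright -0.9 pitch 12.321482176515744 [-0.754  0.149 -0.96  -0.744  0.929 -0.296]
```

Request:
{"api": "step_arm", "payload": {"motion": "0.7 0 0 0 0 0 0;0.55 0 0 0 0 0 0;0.4 0 0 0 0 0 0;0.35 0 0 0 0 0 0;0.35 0 0 0 0 0 0;0.35 0 0 0 0 0 0"}}

```text
clock: 23.35
ee_pos: [640.8, -276.8, 190.0]
tcp_rot: [0.488, 0.605, 0.487, 0.398]
wrist_force: [0.0, -0.1, 0.3]
finger_gap: 0.655
```

Request:
{"api": "step_arm", "payload": {"motion": "0.35 -0.12 -0.026 0.02 0 0 0;0.35 -0.3 -0.065 0.06 0 0 0;0.35 -0.4 -0.085 0.09 0 0 0;0.35 -0.6 -0.13 0.12 0 0 0;0.35 -0.6 -0.13 0.2 0 0 0;0.35 -0.5 -0.1 0.2 0 0 0;0.35 0 0 0 0 0 0;0.35 0 0 0 0 0 0;0.35 0 0 0 0 0 0;0.35 0 0 0 0 0 0;0.35 0 0 0 0 0 0;0.35 0 0 0 0 0 0;0.35 0 0 0 0 0 0;0.35 0 0 0 0 0 0;0.35 0 0 0 0 0 0;0.35 0 0 0 0 0 0"}}

```text
clock: 25.35
ee_pos: [446.3, -314.5, 239.6]
tcp_rot: [0.488, 0.605, 0.488, 0.397]
wrist_force: [-1.2, -0.1, -0.4]
finger_gap: 0.655
```

Run:
```python
from m import *
print(get_obs()["ee_pos"])
s1=camera("scene"); t=camera("top")
for i in range(4): s2=camera("scene")
print("motion diff",np.abs(cv2.GaussianBlur(s1,(5,5),0).astype(int)-cv2.GaussianBlur(s2,(5,5),0))[100:300,50:260].max())
b=np.zeros((480,800,3),np.uint8); b[:,:480]=cv2.resize(s2[110:270,70:230,::-1],(480,480),interpolation=cv2.INTER_CUBIC); b[:320,480:]=cv2.resize(t[80:220,275:415,::-1],(320,320),interpolation=cv2.INTER_CUBIC)
cv2.imwrite("pics/end.png",b)
t0=cv2.imread("pics/top0.png")[:,:,::-1].astype(int)
for n,(u,v) in dict(jar=(332,179),box=(386,196),flask=(296,201),can=(332,122),bottle=(249,115),cup=(202,162)).items():
    w=np.s_[v-14:v+14,u-14:u+14]; print(n,np.abs(t[w].astype(int)-t0[w]).mean(), cv2.phaseCorrelate(t0[w].mean(2),t[w].astype(float).mean(2),cv2.createHanningWindow((28,28),cv2.CV_64F)))
```

```text
[ 446.29 -314.52  239.56]
motion diff 8
jar 4.5 ((0.0026216662096452126, -0.03626913950577659), 0.8245733726924892)
box 4.383078231292517 ((-0.07581795624314758, -0.05599139639743811), 0.9257665357024708)
flask 4.122023809523809 ((0.22912306263908633, -0.057506770612526736), 0.8634194955172146)
can 3.925170068027211 ((0.009101770559428957, -0.15386701974504646), 0.9500961075783478)
bottle 3.7857142857142856 ((0.11861013528187847, 0.0967369022235296), 0.9180423069842505)
cup 4.007227891156463 ((0.2290816892324017, 0.22272229090067697), 0.9582296636526605)
```

View pics/end.png

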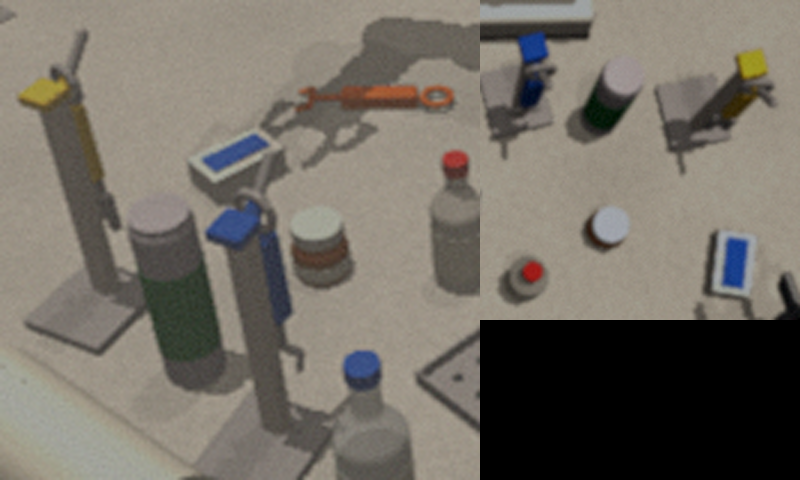

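Both tools hang straight on their own pegs: yellow in the scene crop from (65,75) down, blue from (255,205) down. Nothing is moving and the bystanders show no shift beyond 0.3 px. Handing in.

```bash
python3 -c "
from cell import *
print(hand_in())"
```

```text
the job is handed in; nothing more can be done
None
```

The blue lifter now hangs by its eye on the blue peg and the yellow spanner on the yellow peg. I handed the job in at about 25.6 s of the 69 s allowed; `hand_in()` gave no verdict.

**How it was done:** I gripped each handle from above, slid the eye down the peg with the tool tilted 45°, turned it towards upright, lowered it until it touched lightly, let go and backed the arm clear.

**Last checks:**
- **Hanging:** the final scene and top views show both tools hanging straight down on the right pegs. Just before release, the eyes were worked out to be 29 mm (lifter) and 34 mm (spanner) along the pegs and at most 4.4 mm to the side. I did not measure the eye positions again after release.
- **Stillness:** frames 0.2 s apart differed only at noise level.
- **Bystanders:** all six show shifts of at most about 0.3 px (roughly 1 mm) in the top view.
- **Forces and contact:** wrist force readings stayed at about 6 N or less, and the arm was well clear of everything at the end.

No check failed or disagreed beyond about 2–3 mm of measuring scatter. I viewed 11 pictures.

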